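Pack the heel-plate tins and hold up the full one

TASK

Lay the separator board with its batten upward squarely over the layer of flat polish tins in the tray and let go of it. Then heft the three identical closed tins that stand on the mat, stack the two lighter ones upright and side by side on the board, and finish while holding the heaviest one up in the gripper, still and upright, clear above the tops of the other two. Leave the brush and the two shoe trees where they lie, and tip no tin over.

Things in the scene. Friction and masses are not known exactly. Their poses are not given: they have to be found in the camera images.
- tray: fixed plywood tray, 200 x 200 mm, walls 22 mm high, packed with four flat brown polish tins (fixed, 84 mm diameter, centres 47 mm either side of the middle in x and y) whose tops are 37 mm above the tray's underside, higher than the walls. Origin: centre of the underside, on the trolley top (height 0); axes along the sides, z up. Stands left or right of the mat
- board: loose plywood board, 200 x 200 x 6 mm, 0.22 kg, flat on the trolley top at the mat's other side. Grip batten in the middle of its top: 60 mm long along x, 16 mm wide along y, 26 mm high above the board. Origin: centre of the underside, z up. On the polish tins its upper face is at 43 mm; each corner area (60 mm from the middle along x and y) is well supported, with room for one tin
- mat: fixed thin rubber mat, 330 x 75 x 3 mm, long along its x. Origin at the centre of the underside, on the trolley top; the tins stand on it, 3 mm above the trolley top
- tin_a: one of three like closed steel tins, 58 mm diameter, 74 mm high, nearest the robot of the row on the mat (along x, about 110 mm apart). Origin: centre of underside, z up. Inside is a hidden roll of steel heel plates with 3 mm play (6 mm above). The tins weigh about 0.7, 0.4 and 0.25 kg (each within a tenth); which is which changes every time. Grip with 30 N or more
- tin_b: one of three like closed steel tins, 58 mm diameter, 74 mm high, the middle one of the row on the mat (along x, about 110 mm apart). Origin: centre of underside, z up. Inside is a hidden roll of steel heel plates with 3 mm play (6 mm above). The tins weigh about 0.7, 0.4 and 0.25 kg (each within a tenth); which is which changes every time. Grip with 30 N or more
- tin_c: one of three like closed steel tins, 58 mm diameter, 74 mm high, farthest from the robot of the row on the mat (along x, about 110 mm apart). Origin: centre of underside, z up. Inside is a hidden roll of steel heel plates with 3 mm play (6 mm above). The tins weigh about 0.7, 0.4 and 0.25 kg (each within a tenth); which is which changes every time. Grip with 30 N or more
- brush: bystander: loose nylon brush with a blue plastic back, 170 x 55 x 40 mm, long along its x, bristles down, beyond the mat. Origin under its middle
- shoe_tree_1: bystander: loose wooden shoe tree, 240 x 70 mm and up to 63 mm high, long along its x, beyond the tray or board on the robot's left. Origin under its middle
- shoe_tree_2: bystander: loose wooden shoe tree like the other, beyond the tray or board on the robot's right. Origin under its middle

How it is judged:
On the way, in this order (a step that is already met when the one before it is completed fails the run):
1. the board lies flat and square on the polish tins in the tray, let go (x of board in the frame of tray between -0.03 and 0.03 m and y of board in the frame of tray between -0.03 and 0.03 m and z of board in the frame of tray between 0.033 and 0.042 m and angle between board's own z axis and vertical below 0.06 rad and linear speed of board below 0.03 m/s and contact force between the fingers and board below 0.5 N and (angle between the x axis of board and the x axis of tray, either way round below 0.2 rad or angle between the x axis of board and the y axis of tray, either way round below 0.2 rad)), for 0.2 s.
2. one tin stands on the board, let go (((x of tin_a in the frame of board between -0.095 and 0.095 m and y of tin_a in the frame of board between -0.095 and 0.095 m and z of tin_a in the frame of board between 0.003 and 0.01 m and angle between tin_a's own z axis and vertical below 0.1 rad and linear speed of tin_a below 0.03 m/s and contact force between the fingers and tin_a below 0.3 N and contact force between tin_a and board above 1.2 N) or (x of tin_b in the frame of board between -0.095 and 0.095 m and y of tin_b in the frame of board between -0.095 and 0.095 m and z of tin_b in the frame of board between 0.003 and 0.01 m and angle between tin_b's own z axis and vertical below 0.1 rad and linear speed of tin_b below 0.03 m/s and contact force between the fingers and tin_b below 0.3 N and contact force between tin_b and board above 1.2 N) or (x of tin_c in the frame of board between -0.095 and 0.095 m and y of tin_c in the frame of board between -0.095 and 0.095 m and z of tin_c in the frame of board between 0.003 and 0.01 m and angle between tin_c's own z axis and vertical below 0.1 rad and linear speed of tin_c below 0.03 m/s and contact force between the fingers and tin_c below 0.3 N and contact force between tin_c and board above 1.2 N))), for 0.2 s.
3. two tins stand on the board, let go ((((x of tin_b in the frame of board between -0.095 and 0.095 m and y of tin_b in the frame of board between -0.095 and 0.095 m and z of tin_b in the frame of board between 0.003 and 0.01 m and angle between tin_b's own z axis and vertical below 0.1 rad and linear speed of tin_b below 0.03 m/s and contact force between the fingers and tin_b below 0.3 N and contact force between tin_b and board above 1.2 N) and (x of tin_c in the frame of board between -0.095 and 0.095 m and y of tin_c in the frame of board between -0.095 and 0.095 m and z of tin_c in the frame of board between 0.003 and 0.01 m and angle between tin_c's own z axis and vertical below 0.1 rad and linear speed of tin_c below 0.03 m/s and contact force between the fingers and tin_c below 0.3 N and contact force between tin_c and board above 1.2 N)) or ((x of tin_a in the frame of board between -0.095 and 0.095 m and y of tin_a in the frame of board between -0.095 and 0.095 m and z of tin_a in the frame of board between 0.003 and 0.01 m and angle between tin_a's own z axis and vertical below 0.1 rad and linear speed of tin_a below 0.03 m/s and contact force between the fingers and tin_a below 0.3 N and contact force between tin_a and board above 1.2 N) and (x of tin_c in the frame of board between -0.095 and 0.095 m and y of tin_c in the frame of board between -0.095 and 0.095 m and z of tin_c in the frame of board between 0.003 and 0.01 m and angle between tin_c's own z axis and vertical below 0.1 rad and linear speed of tin_c below 0.03 m/s and contact force between the fingers and tin_c below 0.3 N and contact force between tin_c and board above 1.2 N)) or ((x of tin_a in the frame of board between -0.095 and 0.095 m and y of tin_a in the frame of board between -0.095 and 0.095 m and z of tin_a in the frame of board between 0.003 and 0.01 m and angle between tin_a's own z axis and vertical below 0.1 rad and linear speed of tin_a below 0.03 m/s and contact force between the fingers and tin_a below 0.3 N and contact force between tin_a and board above 1.2 N) and (x of tin_b in the frame of board between -0.095 and 0.095 m and y of tin_b in the frame of board between -0.095 and 0.095 m and z of tin_b in the frame of board between 0.003 and 0.01 m and angle between tin_b's own z axis and vertical below 0.1 rad and linear speed of tin_b below 0.03 m/s and contact force between the fingers and tin_b below 0.3 N and contact force between tin_b and board above 1.2 N)))), for 0.2 s.
At the end, for the whole second after the job is handed in: Board flat on the polish tins within 30 mm and 0.2 rad of the tray; the two lighter tins upright, at rest and let go on the board (each pressing under 5.2 N); the heaviest held still and upright (0.35 rad), underside over 140 mm above the trolley top, touching nothing else (all of step 1 and ((height (world z) of tin_a above 0.14 m and angle between tin_a's own z axis and vertical below 0.35 rad and linear speed of tin_a below 0.03 m/s and contact force between the fingers and tin_a above 3 N and contact force between tin_a and board below 0.1 N and contact force between tin_a and tin_b below 0.1 N and contact force between tin_a and tin_c below 0.1 N and (x of tin_b in the frame of board between -0.095 and 0.095 m and y of tin_b in the frame of board between -0.095 and 0.095 m and z of tin_b in the frame of board between 0.003 and 0.01 m and angle between tin_b's own z axis and vertical below 0.1 rad and linear speed of tin_b below 0.03 m/s and contact force between the fingers and tin_b below 0.3 N and contact force between tin_b and board above 1.2 N) and contact force between each of tin_b, tin_c and board below 5.2 N and (x of tin_c in the frame of board between -0.095 and 0.095 m and y of tin_c in the frame of board between -0.095 and 0.095 m and z of tin_c in the frame of board between 0.003 and 0.01 m and angle between tin_c's own z axis and vertical below 0.1 rad and linear speed of tin_c below 0.03 m/s and contact force between the fingers and tin_c below 0.3 N and contact force between tin_c and board above 1.2 N)) or (height (world z) of tin_b above 0.14 m and angle between tin_b's own z axis and vertical below 0.35 rad and linear speed of tin_b below 0.03 m/s and contact force between the fingers and tin_b above 3 N and contact force between tin_b and board below 0.1 N and contact force between tin_b and tin_a below 0.1 N and contact force between tin_b and tin_c below 0.1 N and (x of tin_a in the frame of board between -0.095 and 0.095 m and y of tin_a in the frame of board between -0.095 and 0.095 m and z of tin_a in the frame of board between 0.003 and 0.01 m and angle between tin_a's own z axis and vertical below 0.1 rad and linear speed of tin_a below 0.03 m/s and contact force between the fingers and tin_a below 0.3 N and contact force between tin_a and board above 1.2 N) and contact force between each of tin_a, tin_c and board below 5.2 N and (x of tin_c in the frame of board between -0.095 and 0.095 m and y of tin_c in the frame of board between -0.095 and 0.095 m and z of tin_c in the frame of board between 0.003 and 0.01 m and angle between tin_c's own z axis and vertical below 0.1 rad and linear speed of tin_c below 0.03 m/s and contact force between the fingers and tin_c below 0.3 N and contact force between tin_c and board above 1.2 N)) or (height (world z) of tin_c above 0.14 m and angle between tin_c's own z axis and vertical below 0.35 rad and linear speed of tin_c below 0.03 m/s and contact force between the fingers and tin_c above 3 N and contact force between tin_c and board below 0.1 N and contact force between tin_c and tin_a below 0.1 N and contact force between tin_c and tin_b below 0.1 N and (x of tin_a in the frame of board between -0.095 and 0.095 m and y of tin_a in the frame of board between -0.095 and 0.095 m and z of tin_a in the frame of board between 0.003 and 0.01 m and angle between tin_a's own z axis and vertical below 0.1 rad and linear speed of tin_a below 0.03 m/s and contact force between the fingers and tin_a below 0.3 N and contact force between tin_a and board above 1.2 N) and contact force between each of tin_a, tin_b and board below 5.2 N and (x of tin_b in the frame of board between -0.095 and 0.095 m and y of tin_b in the frame of board between -0.095 and 0.095 m and z of tin_b in the frame of board between 0.003 and 0.01 m and angle between tin_b's own z axis and vertical below 0.1 rad and linear speed of tin_b below 0.03 m/s and contact force between the fingers and tin_b below 0.3 N and contact force between tin_b and board above 1.2 N)))); the arm keeps its last pose, push and grip.
It fails at once if the brush or a shoe tree is moved more than 30 mm (distance of any of brush, shoe_tree_1, shoe_tree_2 from where it was at the start of the episode above 0.03 m).
It fails at once if a tin is tipped over (angle between any of tin_a, tin_b, tin_c's own z axis and vertical above 0.9 rad).
It also fails if it takes over 72 s, if anything falls off the work surface, if the arm or the gripper's body presses on something with over 40 N, if the wrist force passes 120 N, or if a joint passes its speed limit or range.

ROBOT

A 6-joint arm with a two-finger parallel gripper is mounted at the origin on the work surface. World frame = base frame: x ahead of the robot, y to its left, z up, the work surface at z = 0. Lengths are in m, angles in rad, forces in N, time in s.
With the tool pointing down it reaches from about 0.375 to 0.9 m from the base axis. Payload 3.1 kg.
Tool frame: the origin (TCP) lies midway between the tips of the shut fingers; the grasp point (between the pads) lies 19 mm behind it; z points along the fingers, y is the direction in which the jaws open and shut (so a half turn about z gives the same grasp; the last joint's range is limited). The gripper opens to 87 mm and grips with 3 to 60 N. Pads are 19 mm wide; open, the fingers measure 117 mm over their backs; the gripper's body (75 mm by 190 mm) begins 51 mm behind the grasp point.
Start: joints at [0.979, 0.527, 1.433, -0, 1.181, -0.178], TCP at [0.251, 0.572, 0.223] pointing down, gripper open.
Joint ranges: [-3.08, 3.08], [-0.75, 2.2], [0.22, 2.44], [-1.43, 4.57], [0, 2.65], [-2.85, 2.85]. Speed limits (rad/s): [2.79, 2.79, 3.14, 3.14, 3.14, 3.14].

INTERFACE

Orientations are given as a unit quaternion [x, y, z, w].
In Python, from rig import robot gives the robot as it stands.
- The arm moves only by the tool move_arm, never from a script. Its argument "rows" is one flat list of numbers, 7 for each row, row after row: the shift along the world's x, y, z in mm, then the turn, a rotation vector about the world's x, y, z in rad, then the closure, from 0 (fully open) to 1 (shut). A call has 1 to 12 rows; each row shifts and turns the commanded pose from where the row before left it; what a row does not reach is not made up. A row lasts 1/10 s, in which the tool goes at most 50 mm and 8.59 degrees, less where a joint would pass 70% of its speed; a pose out of reach is approached as far as the arm can. A call with a gripper value outside its range is refused whole. The fingers move at their own pace and stop on an object; "grip_force" is the grip in N (left out, the last holds). Time passes only in rows, so rows that do not move let the fingers close. It gives the time, the measured TCP pose, the force and the opening at its end, in the units of the state.
- robot.get_obs(): the state, without advancing time (a new reading comes with each control period).
- robot.camera(name): name is "side" or "top"; returns a dict with "color" (480x640x3 uint8, red, green, blue), "z_map" (480x640 float32, m along the optical axis (not along the pixel's ray), 0 where there is no reading), "camera_matrix" (3x3 intrinsics, pixels), "R" (3x3) and "t" (3): a world point X has camera coordinates R X + t. Camera axes: x right, y down, z forward; pixel columns grow to the right and rows downward; lengths in m; the calibration is good to about 2 mm. A picture is of the moment at which its call begins.
- robot.hand_in(): hands the job in, once; it reports no verdict.
Trained networks look in the newest picture that a camera, given by its name, has taken for a name from the list of things; names that differ only in an ending like _2 or _b are one class to them, and where a whole thing is asked for, a point or a joint stands for the part that bears it (a point fixed in the world has none). Each returns a list of dicts, best first, with "conf" (0 to 1); they miss things now and then, are a little off and sometimes report something else, mostly with a low value. They report only what shows in the picture. A call takes as long as a camera call.
- robot.search_frame(camera, thing): "at" ([column, row] in pixels, amid what is visible of it).
- robot.spot_point(camera, thing): "at" ([column, row] in pixels: a listed point, or the origin of a listed thing).
The state is a dict: "time": time; "q": joint angles; "joint_velocities": joint speeds; "joint_torque": joint torques, N m; "position": TCP position; "tool_rot": TCP orientation; "ft_force": force on the tool from outside, world axes, zero at the start; "moment": the same for the moment, N m; "grip_width": finger opening in m.
Only numpy, scipy, OpenCV 4.12 (cv2) and the standard library are available. Lean on these libraries where they do the work, as an engineer would, in place of code of your own. Each camera call takes 0.05 s, during which the arm holds its last target.

## Working session

There is one attempt and no reset: what is moved stays moved. The work goes in short steps, Python scripts to look and compute and a tool call to move; the robot and the scene stay as the last step left them, time stands still between calls to the robot, and variables do not carry over. Pictures are saved under pics/ and viewed, and the job is handed in when it is done.

Besides the shell and the picture viewer there is one more tool, called after "Call:" by a JSON object that holds its "method" and its "body", one argument or row to a line. move_arm: Moves the arm, as the interface text tells. Its arguments: {"type":"object","properties":{"rows":{"type":"array","items":{"type":"number"}},"grip_force":{"type":"number"}},"required":["rows"]}

```bash
mkdir -p pics; ls
cat > h.py <<'E'
import numpy as np, cv2
from rig import robot
def shot(n,f):
    c=robot.camera(n); cv2.imwrite('pics/'+f,cv2.cvtColor(c['color'],cv2.COLOR_RGB2BGR)); return c
def cloud(c):
    z=c['z_map'];K=c['camera_matrix'];v,u=np.mgrid[:480,:640]
    P=np.stack([(u-K[0,2])/K[0,0]*z,(v-K[1,2])/K[1,1]*z,z],-1)
    W=(P-c['t'])@c['R']; W[z==0]=np.nan; return W
E
python3 - <<'E'
from h import *
o=robot.get_obs(); print({k:np.round(v,3) for k,v in o.items()})
for n in('top','side'):
    c=shot(n,n+'0.png'); np.savez(n+'0.npz',**c); print(n,-c['R'].T@c['t'])
    W=cloud(c)
    for th in('tray','board','mat','tin_a','brush','shoe_tree_1'):
        for d in robot.spot_point(n,th)[:4]:
            u,v=np.round(d['at']).astype(int); print(th,round(d['conf'],2),u,v,np.round(W[min(v,479),min(u,639)],3))
E
```

```text
pics
{'time': np.float64(0.0), 'q': array([ 0.979,  0.528,  1.434, -0.   ,  1.181, -0.179]), 'joint_velocities': array([ 0.001, -0.001,  0.002, -0.001,  0.001,  0.001]), 'joint_torque': array([  0.   , -44.004, -17.659,   0.063,   0.058,  -0.   ]), 'position': array([0.251, 0.572, 0.222]), 'tool_rot': array([ 0.205,  0.979, -0.001, -0.   ]), 'ft_force': array([ 0.404, -0.093,  0.268]), 'moment': array([ 0.05 ,  0.005, -0.003]), 'grip_width': np.float64(0.087)}
top [ 0.35766056 -0.00221985  1.35630903]
tray 0.57 238 262 [0.539 0.222 0.007]
board 0.79 417 271 [ 0.519 -0.267  0.006]
mat 0.81 327 263 [ 0.529 -0.02   0.078]
tin_a 0.94 328 219 [ 0.646 -0.022  0.076]
tin_a 0.79 326 258 [ 0.542 -0.017  0.076]
tin_a 0.67 324 299 [ 0.436 -0.013  0.077]
brush 0.72 313 176 [0.774 0.02  0.042]
shoe_tree_1 0.77 489 263 [ 0.544 -0.466  0.001]
shoe_tree_1 0.67 147 264 [0.531 0.47  0.005]
side [ 0.25957531 -1.01777423  0.77694822]
tray 0.93 275 212 [0.535 0.176 0.038]
tray 0.56 304 268 [ 0.539 -0.048  0.023]
board 0.97 333 348 [ 0.52  -0.284  0.01 ]
mat 0.72 305 264 [ 0.542 -0.046  0.032]
tin_a 0.58 305 270 [ 0.54  -0.049  0.019]
tin_a 0.57 352 257 [ 0.649 -0.051  0.028]
tin_a 0.26 330 350 [ 0.514 -0.284  0.007]
brush 0.56 396 240 [ 0.771 -0.016  0.022]
shoe_tree_1 0.65 246 174 [0.525 0.47  0.   ]
shoe_tree_1 0.58 388 431 [ 0.543 -0.481  0.001]
```

View pics/top0.png

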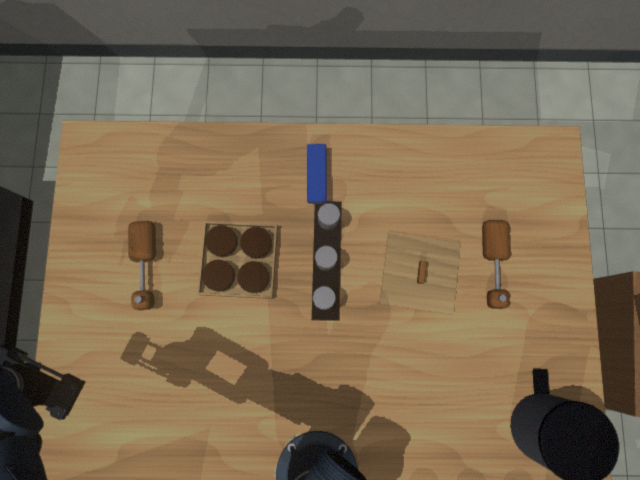

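View pics/side0.png

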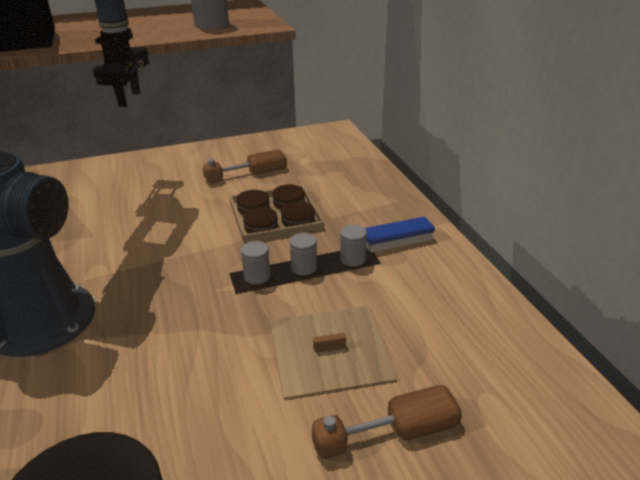

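Run:
```python
from h import *
c=dict(np.load('top0.npz')); W=cloud(c)
def rect(m,n):
    p=W[m][:,:2].astype(np.float32); 
    if len(p)<10: print(n,len(p));return
    (x,y),s,a=cv2.minAreaRect(p); print(n,len(p),'c',round(x,4),round(y,4),np.round(s,3),'ang',round(a,2),'med',np.round(np.median(W[m],0),4))
x,y,z=W[...,0],W[...,1],W[...,2]
# board region
R=(y<-.1)&(y>-.42)&(x>.35)&(x<.7)
rect(R&(z>.003)&(z<.012),'board'); rect(R&(z>.022)&(z<.045),'batten')
R=(y>.05)&(y<.42)&(x>.35)&(x<.7)
m=(R&(z>.030)&(z<.045)).astype(np.uint8)
n,l,st,ce=cv2.connectedComponentsWithStats(m)
for i in range(1,n):
    if st[i,4]>100: rect(l==i,'ptin')
rect(R&(z>.015)&(z<.028),'wall')
m=((abs(y)<.07)&(z>.065)&(z<.09)&(x<.75)).astype(np.uint8)
n,l,st,ce=cv2.connectedComponentsWithStats(m)
for i in range(1,n):
    if st[i,4]>100:
        cc=cv2.minEnclosingCircle(W[l==i][:,:2].astype(np.float32)); print('tin',cc,W[l==i].mean(0))
for n,a,b in(('L',.4,.65),('R',-.65,-.4)):
    rect((y>a)&(y<b)&(z>.015)&(z<.08)&(x>.3),'tree'+n)
rect((x>.7)&(x<.9)&(abs(y)<.2)&(z>.015)&(z<.06),'brush')
```

```text
board 6081 c 0.5249 -0.2596 [0.35 0.32] ang 0.16 med [ 0.5139 -0.267   0.0058]
batten 145 c 0.5139 -0.2751 [0.017 0.06 ] ang 81.67 med [ 0.5136 -0.2747  0.0311]
ptin 752 c 0.5933 0.2657 [0.081 0.081] ang 45.0 med [0.5932 0.2663 0.0375]
ptin 748 c 0.5898 0.1725 [0.082 0.082] ang 43.44 med [0.5891 0.1724 0.0373]
ptin 779 c 0.4988 0.27 [0.083 0.082] ang 85.91 med [0.499  0.2696 0.0375]
ptin 771 c 0.4955 0.1762 [0.082 0.082] ang 44.81 med [0.495  0.1763 0.0376]
wall 722 c 0.545 0.2218 [0.201 0.201] ang 87.77 med [0.5498 0.2292 0.0224]
tin ((0.6595618724822998, -0.023560285568237305), 0.029104825109243393) [ 0.65860479 -0.02351321  0.07686073]
tin ((0.5461427569389343, -0.017277134582400322), 0.029357900843024254) [ 0.54502039 -0.01718305  0.0770179 ]
tin ((0.4401523768901825, -0.012606242671608925), 0.029057670384645462) [ 0.43991422 -0.01280278  0.07732536]
treeL 1606 c 0.5268 0.4742 [0.241 0.072] ang 7.13 med [0.5611 0.4708 0.0435]
treeR 1591 c 0.5397 -0.4737 [0.071 0.241] ang 86.08 med [ 0.5735 -0.4722  0.0429]
brush 1168 c 0.7858 0.0099 [0.17  0.053] ang 0.8 med [0.7828 0.0106 0.0394]
```

The top view shows the tray on the left (px 238,262), the board on the right (px 420,272) and the tins at px (328,215), (326,257) and (324,299). The sizes agree with the listing. I'll refine the board yaw next.

Run:
```python
from h import *
for n in('top','side'):
    c=dict(np.load(n+'0.npz')); W=cloud(c); x,y,z=W[...,0],W[...,1],W[...,2]
    for lo in(.003,.0035,.004):
        m=((y<-.1)&(y>-.42)&(x>.35)&(x<.7)&(z>lo)&(z<.04)).astype(np.uint8)
        m=cv2.morphologyEx(m,cv2.MORPH_OPEN,np.ones((5,5)))
        k,l,st,ce=cv2.connectedComponentsWithStats(m); i=1+np.argmax(st[1:,4])
        print(n,lo,cv2.minAreaRect(W[l==i][:,:2].astype(np.float32)))
    m=((y<-.1)&(y>-.42)&(x>.35)&(x<.7)&(z>.027)&(z<.04))
    p=W[m]; print(cv2.minAreaRect(p[:,:2].astype(np.float32)),p.mean(0))
```

```text
top 0.003 ((0.5525360703468323, -0.27602219581604004), (0.1376543790102005, 0.08734001219272614), 14.791074752807617)
top 0.0035 ((0.5201881527900696, -0.27336081862449646), (0.04766779765486717, 0.06985080242156982), 54.294124603271484)
top 0.004 ((0.5164017081260681, -0.27490776777267456), (0.03172990307211876, 0.06884007155895233), 80.2995376586914)
((0.5144162178039551, -0.275130957365036), (0.016769105568528175, 0.058979157358407974), 81.67156982421875) [ 0.51496328 -0.27480346  0.03169025]
side 0.003 ((0.5157124996185303, -0.27724045515060425), (0.20535579323768616, 0.20158585906028748), 82.37005615234375)
side 0.0035 ((0.5154091715812683, -0.2771977484226227), (0.2053922414779663, 0.20091822743415833), 82.34844207763672)
side 0.004 ((0.5151160955429077, -0.27816537022590637), (0.20353823900222778, 0.20017720758914948), 82.2525863647461)
((0.5150683522224426, -0.2779330909252167), (0.02217288501560688, 0.060071371495723724), 88.32469177246094) [ 0.51445364 -0.27931547  0.03164405]
```

Call:
{"method": "move_arm", "body": {
  "rows": [21,-34,0,0,0,0.035,0,21,-34,0,0,0,0.035,0,21,-34,0,0,0,0.035,0,21,-34,0,0,0,0.035,0,21,-34,0,0,0,0.035,0,21,-34,0,0,0,0.035,0,21,-34,0,0,0,0.035,0,21,-34,0,0,0,0.035,0,7,-44,0,0,0,0,0,7,-44,0,0,0,0,0,7,-44,0,0,0,0,0,7,-44,0,0,0,0,0],
  "grip_force": 50
}}

```text
time: 1.9
position: [0.4475, 0.1225, 0.2228]
tool_rot: [0.067, 0.998, 0.0, 0.0]
ft_force: [0.4, 1.0, -0.6]
grip_width: 0.0866
```

Call:
{"method": "move_arm", "body": {
  "rows": [8,-45,0,0,0,0,0,8,-45,0,0,0,0,0,8,-45,0,0,0,0,0,8,-45,0,0,0,0,0,8,-45,0,0,0,0,0,8,-45,0,0,0,0,0,8,-45,0,0,0,0,0,8,-45,0,0,0,0,0,4,-36,-20,0,0,0,0,0,0,-30,0,0,0,0,0,0,-20,0,0,0,0,0,0,0,0,0,0,0]
}}

```text
time: 3.1
position: [0.5132, -0.2708, 0.1496]
tool_rot: [0.067, 0.998, 0.002, -0.003]
ft_force: [0.7, -0.0, 0.5]
grip_width: 0.087
```

```bash
cat > s.py <<'E'
from h import *
o=robot.get_obs(); q=o['tool_rot']; ph=np.degrees(np.arctan2(q[1],q[0]))
print('t',round(float(o['time']),2),'p',np.round(o['position'],4),'yaw_y',round((2*ph-90)%180,2),'rot',np.round(q,4),'F',np.round(o['ft_force'],2),'M',np.round(o['moment'],2),'w',round(float(o['grip_width']),4),'q',np.round(o['q'],2))
E
python3 s.py
```

```text
t 3.1 p [ 0.5132 -0.2708  0.1496] yaw_y 82.28 rot [ 0.0674  0.9977  0.002  -0.0029] F [ 0.67 -0.03  0.51] M [0.05 0.06 0.01] w 0.087 q [-0.68  0.56  1.61  0.    0.97 -2.11]
```

Call:
{"method": "move_arm", "body": {
  "rows": [1,-4,-35,0,0,0,0,0,0,-35,0,0,0,0,0,0,-30,0,0,0,0,0,0,-20,0,0,0,0,0,0,-10,0,0,0,0,0,0,0,0,0,0,0,0,0,0,0,0,0,0]
}}

```text
time: 3.8
position: [0.5172, -0.2763, 0.0238]
tool_rot: [0.067, 0.998, -0.001, 0.001]
ft_force: [-0.1, 0.1, -1.5]
grip_width: 0.0868
```

```bash
python3 s.py
```

```text
t 3.8 p [ 0.5172 -0.2763  0.0238] yaw_y 82.35 rot [ 6.670e-02  9.978e-01 -7.000e-04  1.000e-03] F [-0.15  0.06 -1.49] M [ 0.04 -0.04  0.01] w 0.0868 q [-0.68  0.76  1.67 -0.    0.71 -2.12]
```

Call:
{"method": "move_arm", "body": {
  "rows": [-1,0,-6,0,0,0,0,0,0,-6,0,0,0,0,0,0,0,0,0,0,0,0,0,0,0,0,0,1,0,0,0,0,0,0,1,0,0,0,0,0,0,1,0,0,0,0,0,0,1,0,0,0,0,0,0,1,0,0,0,0,0,0,1,0,0,0,0,0,0,1]
}}

```text
time: 4.8
position: [0.5153, -0.2758, 0.0106]
tool_rot: [0.067, 0.998, -0.0, 0.0]
ft_force: [0.1, 0.4, -0.8]
grip_width: 0.0391
```

```bash
python3 s.py
```

```text
t 4.8 p [ 0.5153 -0.2758  0.0106] yaw_y 82.33 rot [ 0.0669  0.9978 -0.      0.    ] F [ 0.06  0.37 -0.75] M [ 0.01 -0.    0.03] w 0.0391 q [-0.68  0.78  1.67 -0.    0.69 -2.12]
```

Closing runs at about 70 mm/s, so it needs a little longer before the lift.

Call:
{"method": "move_arm", "body": {
  "rows": [0,0,0,0,0,0,1,0,0,0,0,0,0,1,0,0,0,0,0,0,1,0,0,0,0,0,0,1,0,0,0,0,0,0,1,0,0,4,0,0,0,1,0,0,12,0,0,0,1,0,0,20,0,0,0,1,0,0,20,0,0,0,1]
}}

```text
time: 5.7
position: [0.515, -0.2756, 0.0675]
tool_rot: [0.067, 0.998, 0.0, -0.0]
ft_force: [0.9, -0.6, -1.8]
grip_width: 0.0158
```

```bash
python3 s.py; python3 -c "
from h import *
shot('side','side1.png')"
```

```text
t 5.7 p [ 0.515  -0.2756  0.0675] yaw_y 82.34 rot [ 6.680e-02  9.978e-01  2.000e-04 -3.000e-04] F [ 0.89 -0.62 -1.78] M [ 0.03 -0.04  0.01] w 0.0158 q [-0.68  0.69  1.66 -0.    0.8  -2.12]
```

View pics/side1.png

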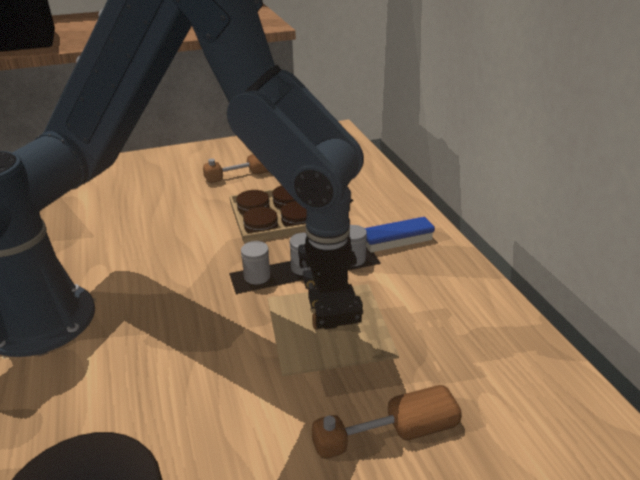

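Call:
{"method": "move_arm", "body": {
  "rows": [0,0,24,0,0,0,1,0,0,24,0,0,0,1,0,5,24,0,0,0,1,0,13,22,0,0,0,1,2,25,0,0,0,0.01,1,2,30,0,0,0,0.01,1,2,35,0,0,0,0.01,1,2,35,0,0,0,0.01,1,2,35,0,0,0,0.01,1,2,35,0,0,0,0.01,1,2,35,0,0,0,0.01,1,2,35,0,0,0,0.01,1]
}}

```text
time: 6.95
position: [0.5309, 0.0087, 0.1608]
tool_rot: [0.027, 1.0, -0.0, 0.0]
ft_force: [0.3, -0.6, -1.7]
grip_width: 0.0159
```

Call:
{"method": "move_arm", "body": {
  "rows": [2,35,0,0,0,0.01,1,2,35,0,0,0,0.004,1,2,35,0,0,0,0,1,2,35,0,0,0,0,1,2,30,0,0,0,0,1,2,25,0,0,0,0,1,2,15,0,0,0,0,1,0,5,0,0,0,0,1,0,0,0,0,0,0,1,0,0,0,0,0,0,1]
}}

```text
time: 7.95
position: [0.5451, 0.2212, 0.1604]
tool_rot: [0.02, 1.0, -0.0, -0.0]
ft_force: [-0.2, -0.7, -2.0]
grip_width: 0.0158
```

```bash
python3 s.py
python3 - <<'E'
from h import *
shot('side','side2.png')
E
```

```text
t 7.95 p [0.5451 0.2212 0.1604] yaw_y 87.68 rot [ 2.020e-02  9.998e-01 -4.000e-04 -3.000e-04] F [-0.21 -0.65 -1.95] M [0.03 0.01 0.02] w 0.0158 q [ 0.2   0.56  1.59 -0.    1.   -1.33]
```

View pics/side2.png

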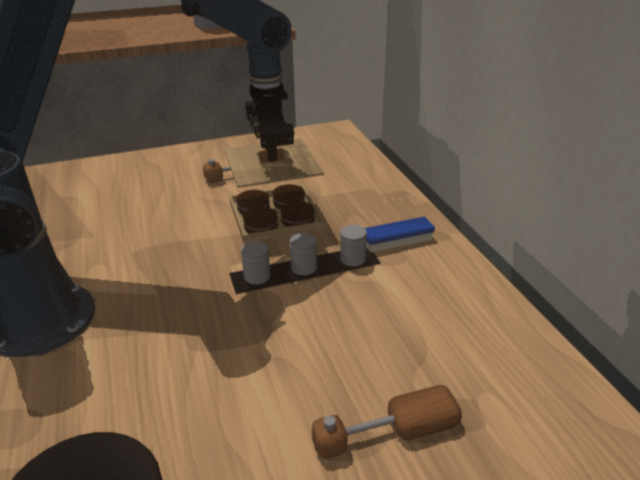

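The board is level and aligned above the tray, around px (273,160). I'll lower it now.

Call:
{"method": "move_arm", "body": {
  "rows": [0,0,-25,0,0,0,1,0,0,-30,0,0,0,1,0,0,-25,0,0,0,1,0,0,-15,0,0,0,1,0,0,-10,0,0,0,1,0,0,-4,0,0,0,1,0,0,-2,0,0,0,1,0,0,-1,0,0,0,1,0,0,0,0,0,0,1,0,0,0,0,0,0,1]
}}

```text
time: 9.0
position: [0.5457, 0.2224, 0.0493]
tool_rot: [0.02, 1.0, 0.0, 0.001]
ft_force: [-0.3, 0.1, -2.4]
grip_width: 0.0155
```

```bash
python3 s.py
```

```text
t 9.0 p [0.5457 0.2224 0.0493] yaw_y 87.73 rot [1.980e-02 9.998e-01 1.000e-04 7.000e-04] F [-0.27  0.12 -2.38] M [ 0.01 -0.04 -0.  ] w 0.0155 q [ 0.2   0.72  1.65 -0.    0.77 -1.33]
```

Call:
{"method": "move_arm", "body": {
  "rows": [0,0,-1,0,0,0,1,0,0,-1,0,0,0,1,0,0,0,0,0,0,1,0,0,0,0,0,0,1]
}}

```text
time: 9.4
position: [0.5456, 0.2224, 0.0475]
tool_rot: [0.02, 1.0, 0.0, 0.0]
ft_force: [-0.1, -0.9, 6.6]
grip_width: 0.0155
```

```bash
python3 s.py
```

```text
t 9.4 p [0.5456 0.2224 0.0475] yaw_y 87.73 rot [1.980e-02 9.998e-01 1.000e-04 5.000e-04] F [-0.15 -0.86  6.55] M [0.02 0.3  0.05] w 0.0155 q [ 0.2   0.72  1.65 -0.    0.76 -1.33]
```

Contact is felt at the expected height, so I'll let go and rise.

Call:
{"method": "move_arm", "body": {
  "rows": [0,0,0,0,0,0,0,0,0,0,0,0,0,0,0,0,0,0,0,0,0,0,0,0,0,0,0,0,0,0,0,0,0,0,0,0,15,0,0,0,0,0,0,30,0,0,0,0,0,-5,40,0,0,0,0,-5,-20,30,0,0,0,0,-12,-35,0,0,0,0,0,-12,-35,0,0,0,0,0,-12,-35,0,0,0,0,0]
}}

```text
$.rows: bad value
```

```bash
python3 s.py
python3 - <<'E'
from h import *
c=shot('top','top3.png'); W=cloud(c);x,y,z=W[...,0],W[...,1],W[...,2]
m=(y>.1)&(y<.4)&(x>.4)&(x<.7)&(z>.037)&(z<.05)
print(cv2.minAreaRect(W[m][:,:2].astype(np.float32)),np.median(z[m]))
m=(y>.1)&(y<.4)&(x>.4)&(x<.7)&(z>.062)&(z<.08)
if m.sum()>10: print(m.sum(),cv2.minAreaRect(W[m][:,:2].astype(np.float32)),np.median(z[m]))
E
```

```text
t 9.4 p [0.5456 0.2224 0.0475] yaw_y 87.73 rot [1.980e-02 9.998e-01 1.000e-04 5.000e-04] F [-0.15 -0.86  6.55] M [0.02 0.3  0.05] w 0.0155 q [ 0.2   0.72  1.65 -0.    0.76 -1.33]
((0.5440090894699097, 0.1724969744682312), (0.10159169137477875, 0.20120985805988312), 86.97325134277344) 0.043459921021442485
```

View pics/top3.png

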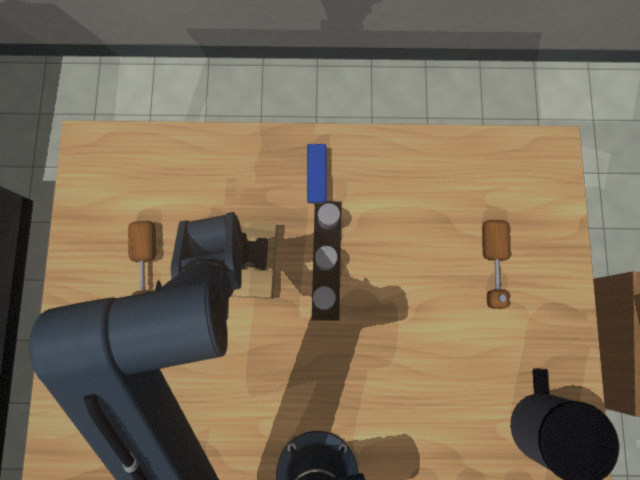

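The call was refused because of a miscounted row, and nothing moved. The board shows flat with its near edge at px column about 280. I'll resend the move.

Call:
{"method": "move_arm", "body": {
  "rows": [0,0,0,0,0,0,0,0,0,0,0,0,0,0,0,0,0,0,0,0,0,0,0,0,0,0,0,0,0,0,0,0,0,0,0,0,0,15,0,0,0,0,0,0,30,0,0,0,0,0,-5,40,0,0,0,0,-5,-20,30,0,0,0,0,-12,-35,0,0,0,0,0,-12,-35,0,0,0,0,0,-12,-35,0,0,0,0,0]
}}

```text
time: 10.65
position: [0.5041, 0.0913, 0.1631]
tool_rot: [0.019, 1.0, -0.0, 0.001]
ft_force: [0.7, -0.8, -0.6]
grip_width: 0.0868
```

```bash
python3 s.py
python3 - <<'E'
from h import *
c=shot('side','side3.png'); W=cloud(c);x,y,z=W[...,0],W[...,1],W[...,2]
m=((y>.08)&(y<.4)&(x>.4)&(x<.7)&(z>.03)&(z<.05)).astype(np.uint8)
k,l,st,ce=cv2.connectedComponentsWithStats(m); i=1+np.argmax(st[1:,4]);m=l==i
p=W[m]; print(cv2.minAreaRect(p[:,:2].astype(np.float32)),np.median(z[m])); A=np.c_[p[:,:2],np.ones(len(p))]; print(np.linalg.lstsq(A,p[:,2],rcond=None)[0])
m=(y>.1)&(y<.4)&(x>.4)&(x<.7)&(z>.064)&(z<.075)
if m.sum()>10: print(m.sum(),cv2.minAreaRect(W[m][:,:2].astype(np.float32)),np.median(z[m]))
E
```

```text
t 10.65 p [0.5041 0.0913 0.1631] yaw_y 87.78 rot [ 1.940e-02  9.998e-01 -1.000e-04  1.200e-03] F [ 0.65 -0.81 -0.62] M [0.   0.01 0.07] w 0.0868 q [-0.04  0.46  1.78 -0.    0.9  -1.57]
((0.5454424619674683, 0.22162365913391113), (0.21442840993404388, 0.20135030150413513), 87.87593841552734) 0.04337758650354114
[0.00066134 0.0021633  0.04251658]
68 ((0.5453643798828125, 0.21711567044258118), (0.023476652801036835, 0.05986683815717697), 89.93888854980469) 0.06788658480443988
```

View pics/side3.png

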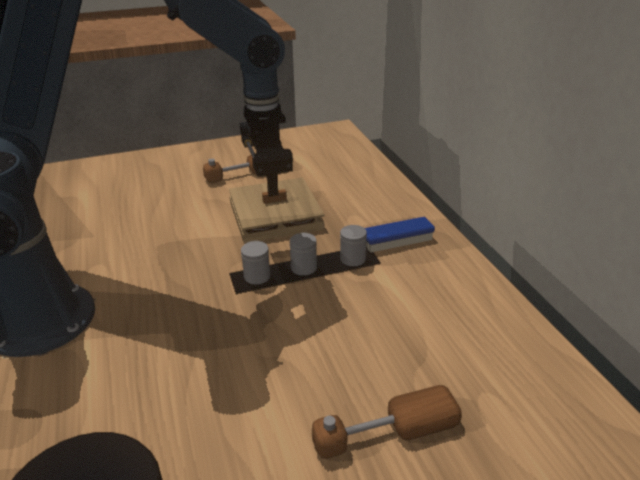

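The board lies flat (upper face 43.4 mm, level) and square at px (276,205). Next is tin_a.

Call:
{"method": "move_arm", "body": {
  "rows": [-20,-30,0,0,0,0,0,-20,-34,0,0,0,0,0,-16,-26,0,0,0,0,0,-8,-14,-10,0,0,0,0,0,0,-30,0,0,0,0,0,0,-20,0,0,0,0,0,0,-10,0,0,0,0,0,0,0,0,0,0,0,0,0,0,0,0,0,0],
  "grip_force": 45
}}

```text
time: 11.6
position: [0.4408, -0.0117, 0.0921]
tool_rot: [0.02, 1.0, -0.0, 0.0]
ft_force: [-0.2, 0.4, 0.5]
grip_width: 0.0869
```

```bash
python3 s.py
```

```text
t 11.6 p [ 0.4408 -0.0117  0.0921] yaw_y 87.74 rot [ 1.970e-02  9.998e-01 -1.000e-04  5.000e-04] F [-0.18  0.43  0.51] M [ 0.01  0.01 -0.05] w 0.0869 q [-0.28  0.52  2.   -0.    0.61 -1.81]
```

Call:
{"method": "move_arm", "body": {
  "rows": [-1,-1,-25,0,0,0,0,0,0,-20,0,0,0,0,0,0,-15,0,0,0,0,0,0,0,0,0,0,0,0,0,0,0,0,0,1,0,0,0,0,0,0,1,0,0,0,0,0,0,1,0,0,0,0,0,0,1,0,0,0,0,0,0,1,0,0,0,0,0,0,1,0,0,0,0,0,0,1,0,0,0,0,0,0,1]
}}

```text
time: 12.8
position: [0.4396, -0.0129, 0.0321]
tool_rot: [0.02, 1.0, -0.0, 0.001]
ft_force: [-0.6, -0.1, 6.4]
grip_width: 0.0573
```

```bash
python3 s.py
```

```text
t 12.8 p [ 0.4396 -0.0129  0.0321] yaw_y 87.71 rot [ 2.000e-02  9.998e-01 -1.000e-04  6.000e-04] F [-0.59 -0.12  6.41] M [-0.02  0.09  0.01] w 0.0573 q [-0.28  0.66  2.04  0.    0.45 -1.82]
```

Call:
{"method": "move_arm", "body": {
  "rows": [0,0,3,0,0,0,1,0,0,10,0,0,0,1,0,0,15,0,0,0,1,0,0,15,0,0,0,1,0,0,20,0,0,0,1,0,0,7,0,0,0,1,0,0,0,0,0,0,1,0,0,0,0,0,0,1,0,0,0,0,0,0,1]
}}

```text
time: 13.7
position: [0.4386, -0.0126, 0.1009]
tool_rot: [0.02, 1.0, 0.0, -0.001]
ft_force: [0.5, -0.3, -3.8]
grip_width: 0.0574
```

```bash
python3 s.py; python3 -c "
from h import *
shot('side','side4.png')"; python3 s.py
```

```text
t 13.7 p [ 0.4386 -0.0126  0.1009] yaw_y 87.71 rot [ 2.000e-02  9.998e-01  2.000e-04 -8.000e-04] F [ 0.49 -0.29 -3.76] M [ 0.03 -0.02  0.02] w 0.0574 q [-0.28  0.5   2.    0.    0.64 -1.82]
t 13.75 p [ 0.4387 -0.0126  0.1008] yaw_y 87.71 rot [ 1.990e-02  9.998e-01  3.000e-04 -9.000e-04] F [ 0.24 -0.52 -1.83] M [ 0.06 -0.01 -0.02] w 0.0576 q [-0.28  0.5   2.    0.    0.64 -1.82]
```

View pics/side4.png

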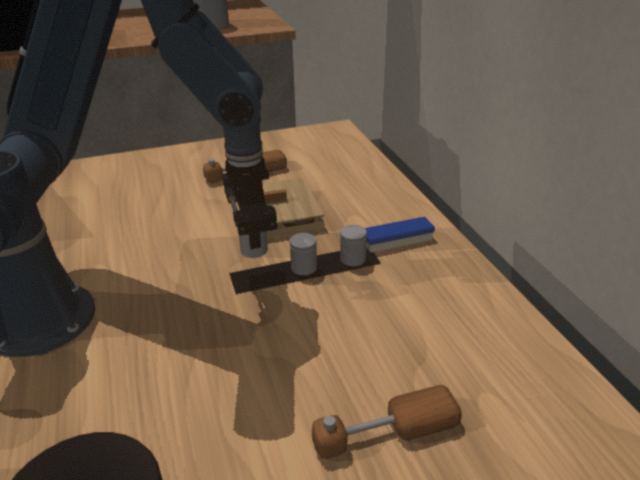

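tin_a is held at px (253,240), upright. I'll rise and take more force samples while still.

Call:
{"method": "move_arm", "body": {
  "rows": [0,0,12,0,0,0,1,2,8,20,0,0,0,1,6,20,13,0,0,0,1,9,30,0,0,0,0,1,9,35,0,0,0,0,1,8,35,0,0,0,0,1,6,25,0,0,0,0,1,4,17,0,0,0,0,1,0,7,0,0,0,0,1,0,0,0,0,0,0,1,0,0,0,0,0,0,1,0,0,0,0,0,0,1]
}}

```text
time: 14.95
position: [0.4829, 0.1633, 0.1463]
tool_rot: [0.02, 1.0, -0.0, -0.0]
ft_force: [-0.0, -0.0, -2.6]
grip_width: 0.0575
```

```bash
cat > w.py <<'E'
from h import *
f=[]
for i in range(8):
    robot.camera('top'); f.append(robot.get_obs()['ft_force'][2])
print('Fz',np.round(f,2),'mean',np.mean(f))
E
python3 s.py; python3 w.py
```

```text
t 14.95 p [0.4829 0.1633 0.1463] yaw_y 87.65 rot [ 2.050e-02  9.998e-01 -2.000e-04 -5.000e-04] F [-0.02 -0.02 -2.58] M [ 0.03  0.   -0.  ] w 0.0575 q [ 0.11  0.49  1.79 -0.    0.86 -1.42]
Fz [-2.31 -1.57 -3.1  -2.84 -2.63 -2.97 -1.83 -2.06] mean -2.4140284284771
```

tin_a weighs about 0.25 kg, the lightest. I'll place it on the board's near inner corner.

Call:
{"method": "move_arm", "body": {
  "rows": [0,0,-20,0,0,0,1,0,0,-20,0,0,0,1,0,0,-15,0,0,0,1,0,0,-9,0,0,0,1,0,0,-4,0,0,0,1,0,0,-3,0,0,0,1,0,0,-1,0,0,0,1,0,0,0,0,0,0,1,0,0,0,0,0,0,1]
}}

```text
time: 16.25
position: [0.4836, 0.1643, 0.075]
tool_rot: [0.02, 1.0, 0.0, 0.001]
ft_force: [0.1, 0.2, -2.7]
grip_width: 0.0571
```

```bash
python3 s.py
```

```text
t 16.25 p [0.4836 0.1643 0.075 ] yaw_y 87.72 rot [1.990e-02 9.998e-01 1.000e-04 6.000e-04] F [ 0.13  0.19 -2.74] M [ 0.05  0.01 -0.03] w 0.0571 q [ 0.11  0.61  1.84  0.    0.69 -1.42]
```

Call:
{"method": "move_arm", "body": {
  "rows": [0,0,-1,0,0,0,1,0,0,-1,0,0,0,1,0,0,0,0,0,0,1,0,0,0,0,0,0,1]
}}

```text
time: 16.65
position: [0.4832, 0.1642, 0.0725]
tool_rot: [0.02, 1.0, -0.0, -0.0]
ft_force: [0.5, -0.5, -2.7]
grip_width: 0.0572
```

```bash
python3 s.py
```

```text
t 16.65 p [0.4832 0.1642 0.0725] yaw_y 87.72 rot [ 0.0199  0.9998 -0.     -0.    ] F [ 0.53 -0.52 -2.68] M [0.07 0.   0.03] w 0.0572 q [ 0.11  0.62  1.84  0.    0.68 -1.42]
```

Call:
{"method": "move_arm", "body": {
  "rows": [0,0,-1,0,0,0,1,0,0,0,0,0,0,1,0,0,0,0,0,0,1]
}}

```text
time: 16.95
position: [0.4833, 0.1643, 0.0721]
tool_rot: [0.02, 1.0, -0.0, 0.0]
ft_force: [-1.8, -0.1, 5.3]
grip_width: 0.057
```

```bash
python3 s.py
```

```text
t 16.95 p [0.4833 0.1643 0.0721] yaw_y 87.72 rot [ 1.990e-02  9.998e-01 -0.000e+00  2.000e-04] F [-1.78 -0.06  5.31] M [-0.13  0.22 -0.  ] w 0.057 q [ 0.11  0.62  1.84 -0.    0.68 -1.42]
```

Contact. I'll release, rise, and go to tin_b.

Call:
{"method": "move_arm", "body": {
  "rows": [0,0,0,0,0,0,0,0,0,0,0,0,0,0,0,0,0,0,0,0,0,0,0,0,0,0,0,0,0,0,0,0,0,0,0,0,0,15,0,0,0,0,0,0,25,0,0,0,0,0,0,30,0,0,0,0,6,-20,0,0,0,0,0,12,-40,0,0,0,0,0,15,-40,0,0,0,0,0,15,-40,0,0,0,0,0]
}}

```text
time: 18.15
position: [0.5315, 0.0231, 0.1417]
tool_rot: [0.019, 1.0, 0.0, 0.0]
ft_force: [1.5, 0.3, 0.1]
grip_width: 0.0871
```

```bash
python3 s.py
python3 - <<'E'
from h import *
c=shot('top','top5.png'); W=cloud(c);x,y,z=W[...,0],W[...,1],W[...,2]
for zr in((.065,.09),(.107,.125)):
  m=((y>-.1)&(y<.3)&(z>zr[0])&(z<zr[1])&(x<.7)&(x>.4)).astype(np.uint8)
  n,l,st,ce=cv2.connectedComponentsWithStats(m)
  for i in range(1,n):
    if st[i,4]>60: print(zr,st[i,4],cv2.minEnclosingCircle(W[l==i][:,:2].astype(np.float32)),W[l==i].mean(0))
c=shot('side','side5.png')
E
```

```text
t 18.15 p [0.5315 0.0231 0.1417] yaw_y 87.77 rot [1.950e-02 9.998e-01 0.000e+00 1.000e-04] F [1.52 0.34 0.07] M [ 0.07 -0.03 -0.02] w 0.0871 q [-0.17  0.52  1.74  0.    0.88 -1.7 ]
(0.065, 0.09) 267 ((0.659881055355072, -0.023846257477998734), 0.029053818434476852) [ 0.66575717 -0.02404998  0.0774129 ]
(0.065, 0.09) 135 ((0.5460848808288574, 0.22257019579410553), 0.030162757262587547) [0.54623417 0.22215396 0.0692373 ]
(0.107, 0.125) 332 ((0.4846894145011902, 0.16570508480072021), 0.029048673808574677) [0.48477682 0.16963266 0.11742536]
```

View pics/side5.png

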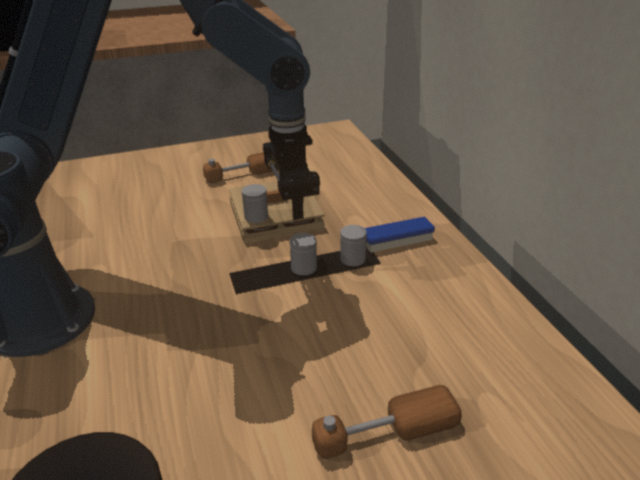

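tin_a stands upright on the board at px (255,205). tin_b is at px (303,255).

Call:
{"method": "move_arm", "body": {
  "rows": [8,-25,0,0,0,0,0,6,-16,-5,0,0,0,0,0,0,-15,0,0,0,0,0,0,-20,0,0,0,0,0,0,0,0,0,0,0,0,0,0,0,0,0,0]
}}

```text
time: 18.85
position: [0.5448, -0.0163, 0.1012]
tool_rot: [0.02, 1.0, 0.0, -0.001]
ft_force: [0.6, -0.7, -0.1]
grip_width: 0.0871
```

```bash
python3 s.py
```

```text
t 18.85 p [ 0.5448 -0.0163  0.1012] yaw_y 87.74 rot [ 1.970e-02  9.998e-01  2.000e-04 -8.000e-04] F [ 0.59 -0.69 -0.14] M [ 0.06 -0.   -0.03] w 0.0871 q [-0.24  0.6   1.74  0.    0.81 -1.77]
```

Call:
{"method": "move_arm", "body": {
  "rows": [1,-1,-25,0,0,0,0,0,0,-20,0,0,0,0,0,0,-15,0,0,0,0,0,0,-9,0,0,0,0,0,0,0,0,0,0,1,0,0,0,0,0,0,1,0,0,0,0,0,0,1,0,0,0,0,0,0,1,0,0,0,0,0,0,1,0,0,0,0,0,0,1,0,0,0,0,0,0,1,0,0,0,0,0,0,1]
}}

```text
time: 20.05
position: [0.5467, -0.0177, 0.0332]
tool_rot: [0.02, 1.0, 0.0, 0.001]
ft_force: [-0.5, 0.5, 6.5]
grip_width: 0.0573
```

```bash
python3 s.py
```

```text
t 20.05 p [ 0.5467 -0.0177  0.0332] yaw_y 87.7 rot [2.010e-02 9.998e-01 0.000e+00 6.000e-04] F [-0.49  0.51  6.52] M [ 0.17  0.08 -0.07] w 0.0573 q [-0.24  0.71  1.77  0.    0.66 -1.77]
```

Call:
{"method": "move_arm", "body": {
  "rows": [0,0,3,0,0,0,1,0,0,10,0,0,0,1,0,0,15,0,0,0,1,0,0,15,0,0,0,1,0,0,5,0,0,0,1,0,0,0,0,0,0,1,0,0,0,0,0,0,1,0,0,0,0,0,0,1]
}}

```text
time: 20.85
position: [0.5454, -0.0176, 0.0797]
tool_rot: [0.02, 1.0, 0.0, -0.001]
ft_force: [0.0, -0.3, -7.0]
grip_width: 0.0577
```

```bash
python3 s.py; python3 w.py
```

```text
t 20.85 p [ 0.5454 -0.0176  0.0797] yaw_y 87.72 rot [ 1.990e-02  9.998e-01  2.000e-04 -1.000e-03] F [ 0.02 -0.29 -6.98] M [ 0.11  0.07 -0.  ] w 0.0577 q [-0.24  0.63  1.75 -0.    0.76 -1.77]
Fz [-7.22 -7.86 -6.36 -5.99 -7.88 -7.92 -7.46 -7.48] mean -7.271320555806187
```

tin_b reads 7.3 N, about 0.74 kg, so it is the heaviest. I'll put it back on the mat and fetch tin_c.

Call:
{"method": "move_arm", "body": {
  "rows": [0,0,-15,0,0,0,1,0,0,-15,0,0,0,1,0,0,-10,0,0,0,1,0,0,-4,0,0,0,1,0,0,-2,0,0,0,1,0,0,-1,0,0,0,1,0,0,0,0,0,0,1,0,0,0,0,0,0,1]
}}

```text
time: 22.05
position: [0.5467, -0.0178, 0.034]
tool_rot: [0.02, 1.0, -0.0, 0.001]
ft_force: [0.1, 1.0, -6.6]
grip_width: 0.0572
```

```bash
python3 s.py
```

```text
t 22.05 p [ 0.5467 -0.0178  0.034 ] yaw_y 87.72 rot [ 1.990e-02  9.998e-01 -1.000e-04  5.000e-04] F [ 0.13  1.   -6.61] M [ 0.04 -0.01 -0.02] w 0.0572 q [-0.24  0.71  1.77 -0.    0.66 -1.77]
```

Call:
{"method": "move_arm", "body": {
  "rows": [0,0,-1,0,0,0,1,0,0,0,0,0,0,1,0,0,0,0,0,0,1]
}}

```text
time: 22.35
position: [0.5467, -0.0178, 0.0333]
tool_rot: [0.02, 1.0, -0.0, 0.001]
ft_force: [-1.0, 0.0, -0.4]
grip_width: 0.0576
```

```bash
python3 s.py
```

```text
t 22.35 p [ 0.5467 -0.0178  0.0333] yaw_y 87.72 rot [ 1.990e-02  9.998e-01 -1.000e-04  6.000e-04] F [-1.01  0.   -0.39] M [0.05 0.16 0.04] w 0.0576 q [-0.24  0.71  1.77  0.    0.66 -1.77]
```

Call:
{"method": "move_arm", "body": {
  "rows": [0,0,0,0,0,0,0,0,0,0,0,0,0,0,0,0,0,0,0,0,0,0,0,0,0,0,0,0,0,0,0,0,0,0,0,0,0,20,0,0,0,0,0,0,30,0,0,0,0,10,0,22,0,0,0,0,30,-2,0,0,0,0,0,35,-2,0,0,0,0,0,28,-2,0,0,0,0,0,10,0,0,0,0,0,0]
}}

```text
time: 23.55
position: [0.6623, -0.0243, 0.1049]
tool_rot: [0.02, 1.0, -0.0, 0.002]
ft_force: [-0.4, -0.2, 0.4]
grip_width: 0.0872
```

```bash
python3 s.py
python3 - <<'E'
from h import *
c=shot('side','side6.png')
E
```

```text
t 23.55 p [ 0.6623 -0.0243  0.1049] yaw_y 87.72 rot [ 1.990e-02  9.998e-01 -4.000e-04  1.900e-03] F [-0.41 -0.16  0.39] M [-0.01  0.02 -0.01] w 0.0872 q [-0.2   0.71  1.43 -0.    0.99 -1.74]
```

View pics/side6.png

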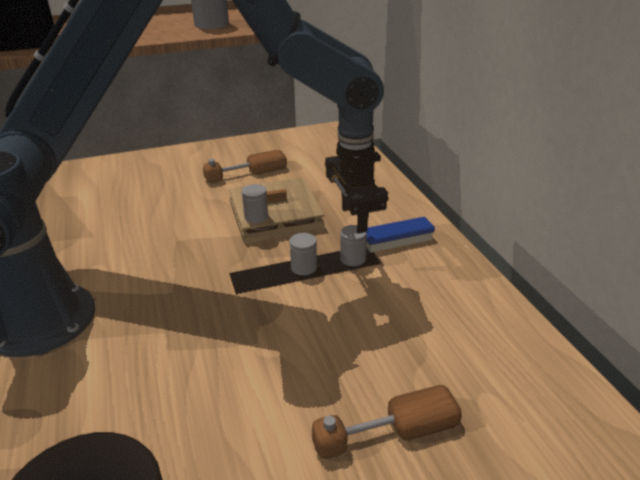

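tin_b stands at px (303,255), and the gripper is above tin_c at px (353,245).

Call:
{"method": "move_arm", "body": {
  "rows": [0,0,-25,0,0,0,0,0,0,-22,0,0,0,0,0,0,-15,0,0,0,0,0,0,-10,0,0,0,0,0,0,0,0,0,0,1,0,0,0,0,0,0,1,0,0,0,0,0,0,1,0,0,0,0,0,0,1,0,0,0,0,0,0,1,0,0,0,0,0,0,1,0,0,0,0,0,0,1,0,0,0,0,0,0,1]
}}

```text
time: 24.8
position: [0.6599, -0.0238, 0.0335]
tool_rot: [0.02, 1.0, -0.0, 0.001]
ft_force: [-0.3, 0.5, 6.5]
grip_width: 0.0576
```

```bash
python3 s.py
```

```text
t 24.8 p [ 0.6599 -0.0238  0.0335] yaw_y 87.72 rot [ 1.990e-02  9.998e-01 -1.000e-04  8.000e-04] F [-0.33  0.48  6.46] M [0.07 0.06 0.08] w 0.0576 q [-0.2   0.81  1.47  0.    0.86 -1.74]
```

Call:
{"method": "move_arm", "body": {
  "rows": [0,0,3,0,0,0,1,0,0,10,0,0,0,1,0,0,15,0,0,0,1,0,0,15,0,0,0,1,0,0,5,0,0,0,1,0,0,0,0,0,0,1,0,0,0,0,0,0,1,0,0,0,0,0,0,1]
}}

```text
time: 25.6
position: [0.6586, -0.0236, 0.08]
tool_rot: [0.02, 1.0, 0.0, -0.001]
ft_force: [-0.2, -0.5, -3.5]
grip_width: 0.0581
```

```bash
python3 s.py; python3 w.py
```

```text
t 25.6 p [ 0.6586 -0.0236  0.08  ] yaw_y 87.72 rot [ 1.990e-02  9.998e-01  1.000e-04 -7.000e-04] F [-0.25 -0.47 -3.48] M [ 0.02  0.04 -0.04] w 0.0581 q [-0.21  0.74  1.45  0.    0.95 -1.74]
Fz [-3.77 -3.87 -3.43 -4.4  -3.23 -4.2  -3.5  -2.69] mean -3.636620643829027
```

tin_c weighs about 0.37 kg. It goes to the board's far inner corner, at (0.603, 0.160).

Call:
{"method": "move_arm", "body": {
  "rows": [0,0,20,0,0,0,1,0,4,28,0,0,0,1,-5,16,18,0,0,0,1,-10,30,0,0,0,0,1,-11,37,0,0,0,0,1,-11,37,0,0,0,0,1,-9,30,0,0,0,0,1,-7,20,0,0,0,0,1,-3,10,0,0,0,0,1,0,0,0,0,0,0,1,0,0,0,0,0,0,1]
}}

```text
time: 27.1
position: [0.6036, 0.1599, 0.1467]
tool_rot: [0.02, 1.0, -0.0, 0.0]
ft_force: [0.3, -0.5, -3.0]
grip_width: 0.0579
```

```bash
python3 s.py; python3 w.py
```

```text
t 27.1 p [0.6036 0.1599 0.1467] yaw_y 87.74 rot [ 1.970e-02  9.998e-01 -3.000e-04  4.000e-04] F [ 0.26 -0.46 -3.05] M [ 0.07 -0.01  0.01] w 0.0579 q [ 0.08  0.62  1.5  -0.    1.02 -1.45]
Fz [-4.02 -4.59 -3.49 -3.93 -3.13 -4.2  -3.81 -4.19] mean -3.920418716360216
```

Call:
{"method": "move_arm", "body": {
  "rows": [0,0,-20,0,0,0,1,0,0,-20,0,0,0,1,0,0,-15,0,0,0,1,0,0,-9,0,0,0,1,0,0,-4,0,0,0,1,0,0,-2,0,0,0,1,0,0,0,0,0,0,1,0,0,0,0,0,0,1]
}}

```text
time: 28.3
position: [0.6039, 0.1603, 0.0773]
tool_rot: [0.02, 1.0, 0.0, 0.001]
ft_force: [0.3, -0.2, -5.0]
grip_width: 0.0578
```

```bash
python3 s.py
```

```text
t 28.3 p [0.6039 0.1603 0.0773] yaw_y 87.72 rot [1.990e-02 9.998e-01 1.000e-04 8.000e-04] F [ 0.33 -0.25 -5.05] M [-0.01  0.    0.01] w 0.0578 q [ 0.08  0.71  1.55 -0.    0.88 -1.45]
```

Call:
{"method": "move_arm", "body": {
  "rows": [0,0,-1.5,0,0,0,1,0,0,-1,0,0,0,1,0,0,-1,0,0,0,1,0,0,0,0,0,0,1,0,0,0,0,0,0,1]
}}

```text
time: 28.8
position: [0.6033, 0.1603, 0.0735]
tool_rot: [0.02, 1.0, 0.0, 0.0]
ft_force: [-1.3, 0.2, 0.6]
grip_width: 0.0578
```

```bash
python3 s.py
```

```text
t 28.8 p [0.6033 0.1603 0.0735] yaw_y 87.72 rot [1.990e-02 9.998e-01 0.000e+00 2.000e-04] F [-1.33  0.22  0.59] M [-0.01  0.2   0.01] w 0.0578 q [ 0.08  0.72  1.55 -0.    0.88 -1.45]
```

Contact. I'll release and go back towards tin_b.

Call:
{"method": "move_arm", "body": {
  "rows": [0,0,0,0,0,0,0,0,0,0,0,0,0,0,0,0,0,0,0,0,0,0,0,0,0,0,0,0,0,0,0,0,0,0,0,0,0,15,0,0,0,0,0,0,25,0,0,0,0,0,0,30,0,0,0,0,-7,-20,0,0,0,0,0,-12,-40,0,0,0,0,0,-15,-45,0,0,0,0,0,-12,-43,0,0,0,0,0]
}}

```text
time: 30.0
position: [0.5568, 0.0111, 0.1443]
tool_rot: [0.019, 1.0, -0.0, 0.001]
ft_force: [0.7, -0.3, -1.0]
grip_width: 0.0866
```

Call:
{"method": "move_arm", "body": {
  "rows": [-7,-22,0,0,0,0,0,-3,-8,-10,0,0,0,0,0,0,-25,0,0,0,0,0,0,-5,0,0,0,0,0,0,0,0,0,0,0,0,0,0,0,0,0,0]
}}

```text
time: 30.6
position: [0.5478, -0.017, 0.1034]
tool_rot: [0.019, 1.0, 0.0, 0.0]
ft_force: [0.2, -0.6, 0.1]
grip_width: 0.087
```

```bash
python3 s.py
python3 - <<'E'
from h import *
for n in('top','side'):
 c=shot(n,n+'7.png'); W=cloud(c);x,y,z=W[...,0],W[...,1],W[...,2]
 for zr in((.065,.085),(.107,.125)):
  m=((y>-.1)&(y<.3)&(z>zr[0])&(z<zr[1])&(x<.7)&(x>.4)).astype(np.uint8)
  k,l,st,ce=cv2.connectedComponentsWithStats(m)
  for i in range(1,k):
    if st[i,4]>60: print(n,zr,st[i,4],cv2.minEnclosingCircle(W[l==i][:,:2].astype(np.float32)),W[l==i].mean(0))
E
```

```text
t 30.6 p [ 0.5478 -0.017   0.1034] yaw_y 87.79 rot [1.930e-02 9.998e-01 0.000e+00 3.000e-04] F [ 0.17 -0.6   0.12] M [0.02 0.01 0.04] w 0.087 q [-0.24  0.6   1.73  0.    0.81 -1.77]
top (0.065, 0.085) 136 ((0.5460155606269836, 0.222124382853508), 0.029981428757309914) [0.54649597 0.22210823 0.06993655]
top (0.107, 0.125) 410 ((0.603562593460083, 0.16032296419143677), 0.029636159539222717) [0.60280669 0.15957969 0.11730461]
top (0.107, 0.125) 380 ((0.4845077097415924, 0.164392352104187), 0.02926602214574814) [0.48638561 0.16296607 0.11736983]
side (0.065, 0.085) 65 ((0.5461260080337524, 0.21312381327152252), 0.020593766123056412) [0.54512862 0.21641291 0.0689368 ]
side (0.065, 0.085) 179 ((0.48295727372169495, 0.15679965913295746), 0.02949969470500946) [0.47896648 0.14085651 0.07492053]
side (0.065, 0.085) 346 ((0.5440688729286194, -0.01964561641216278), 0.03178110346198082) [ 0.53972815 -0.02881008  0.07500261]
side (0.107, 0.125) 327 ((0.4858931601047516, 0.16013015806674957), 0.032213468104600906) [0.48271214 0.15520804 0.11570849]
side (0.107, 0.125) 82 ((0.5449846982955933, -0.07111924886703491), 0.011560998857021332) [ 0.54515791 -0.07120957  0.11631262]
```

View pics/side7.png

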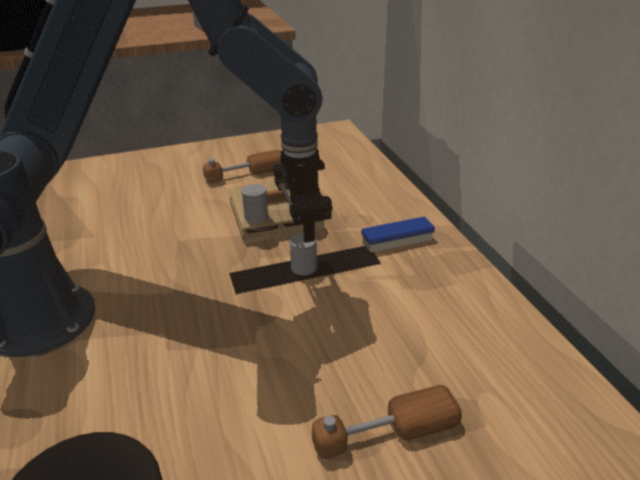

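Both light tins stand on the board with tops at 117 mm, and tin_b is under the gripper at px (303,255). I'll take tin_b now.

Call:
{"method": "move_arm", "body": {
  "rows": [-1,-1,-25,0,0,0,0,0,0,-22,0,0,0,0,0,0,-15,0,0,0,0,0,0,-8,0,0,0,0,0,0,0,0,0,0,1,0,0,0,0,0,0,1,0,0,0,0,0,0,1,0,0,0,0,0,0,1,0,0,0,0,0,0,1,0,0,0,0,0,0,1,0,0,0,0,0,0,1,0,0,0,0,0,0,1],
  "grip_force": 50
}}

```text
time: 31.9
position: [0.5467, -0.0185, 0.0338]
tool_rot: [0.02, 1.0, 0.0, 0.001]
ft_force: [-0.3, 2.0, 5.4]
grip_width: 0.0573
```

```bash
python3 s.py
```

```text
t 31.9 p [ 0.5467 -0.0185  0.0338] yaw_y 87.69 rot [2.020e-02 9.998e-01 2.000e-04 6.000e-04] F [-0.29  1.96  5.42] M [ 0.49 -0.01 -0.1 ] w 0.0573 q [-0.24  0.71  1.77  0.    0.66 -1.77]
```

Call:
{"method": "move_arm", "body": {
  "rows": [0,0,3,0,0,0,1,0,0,10,0,0,0,1,0,0,18,0,0,0,1,0,0,20,0,0,0,1,0,0,20,0,0,0,1,0,0,20,0,0,0,1,0,0,20,0,0,0,1,0,0,20,0,0,0,1,0,0,20,0,0,0,1,0,0,14,0,0,0,1,0,0,8,0,0,0,1,0,0,4,0,0,0,1]
}}

```text
time: 33.1
position: [0.5456, -0.0188, 0.2103]
tool_rot: [0.02, 1.0, -0.0, -0.0]
ft_force: [1.0, -0.6, -7.1]
grip_width: 0.0569
```

Call:
{"method": "move_arm", "body": {
  "rows": [0,0,0,0,0,0,1,0,0,0,0,0,0,1,0,0,0,0,0,0,1,0,0,0,0,0,0,1,0,0,0,0,0,0,1,0,0,0,0,0,0,1]
}}

```text
time: 33.7
position: [0.5462, -0.0187, 0.2098]
tool_rot: [0.02, 1.0, 0.0, -0.0]
ft_force: [0.1, 0.3, -7.5]
grip_width: 0.0572
```

```bash
python3 s.py; python3 w.py
python3 - <<'E'
from h import *
for n in('top','side'):
 c=shot(n,n+'8.png'); W=cloud(c);x,y,z=W[...,0],W[...,1],W[...,2]
 for zr in((.107,.122),):
  m=((y>.1)&(y<.3)&(z>zr[0])&(z<zr[1])&(x<.7)&(x>.4)).astype(np.uint8)
  k,l,st,ce=cv2.connectedComponentsWithStats(m)
  for i in range(1,k):
    if st[i,4]>60: print(n,zr,st[i,4],cv2.minEnclosingCircle(W[l==i][:,:2].astype(np.float32)),W[l==i].mean(0))
m=(y>.08)&(y<.4)&(x>.4)&(x<.7)&(z>.04)&(z<.047)
print(cv2.minAreaRect(W[m][:,:2].astype(np.float32)),np.median(z[m]))
for a,b in((.4,.65),(-.65,-.4)):
    m=(y>a)&(y<b)&(z>.015)&(z<.08)&(x>.3); print(np.median(W[m],0))
E
```

```text
t 33.7 p [ 0.5462 -0.0187  0.2098] yaw_y 87.72 rot [ 1.990e-02  9.998e-01  0.000e+00 -2.000e-04] F [ 0.11  0.32 -7.55] M [0.04 0.05 0.02] w 0.0572 q [-0.24  0.44  1.64 -0.    1.06 -1.77]
Fz [-7.01 -7.55 -7.96 -7.18 -7.29 -7.29 -6.35 -7.22] mean -7.230695938141233
top (0.107, 0.122) 397 ((0.6037245392799377, 0.16034264862537384), 0.029683642089366913) [0.60284725 0.16001058 0.11694405]
top (0.107, 0.122) 423 ((0.4843869209289551, 0.16417792439460754), 0.02938232198357582) [0.48384829 0.16380789 0.11698658]
side (0.107, 0.122) 323 ((0.48302075266838074, 0.16149359941482544), 0.031017979606986046) [0.48229493 0.15560056 0.11581995]
((0.5454452037811279, 0.2203962653875351), (0.20929352939128876, 0.20145007967948914), 87.61199188232422) 0.04354178923922251
[0.62544944 0.46507771 0.0411925 ]
[ 0.56748295 -0.49013302  0.04259601]
```

View pics/side8.png

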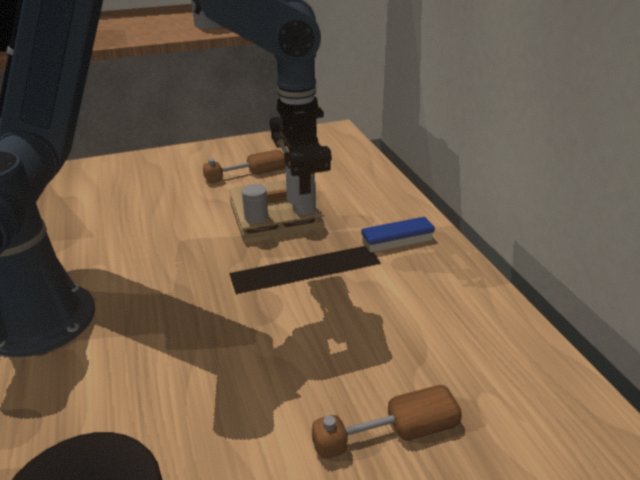

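View pics/top8.png

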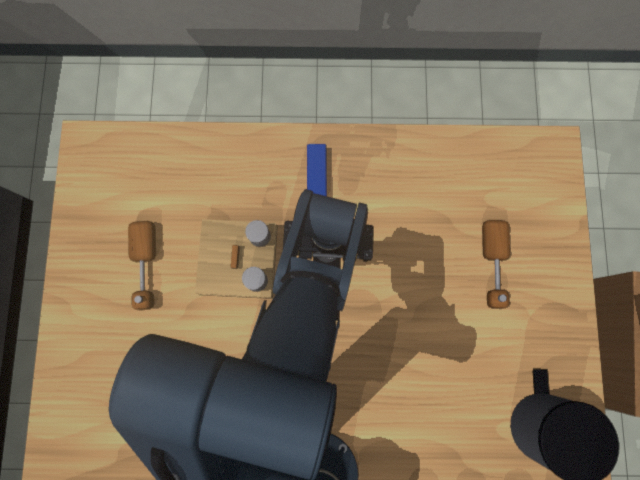

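The side view shows tin_b held upright (px 303,195), with its underside at about 0.18 m. The top view shows both other tins upright on the board (px 258,233 and 254,279), and the brush and shoe trees unmoved.

```bash
python3 -c "
from rig import robot
print(robot.hand_in())"; python3 s.py
```

```text
the job is handed in; nothing more can be done
None
the job is handed in; nothing more can be done
```

The job is handed in, at about 34 s of the 72 s allowed. The hand-in gave no verdict, but my last checks before it all agreed with the task.

- **Board:** it lies flat and square on the polish tins. Its upper face measured about 43.5 mm, its centre within about 2 mm of the tray's, and its yaw matches the tray's.
- **Tins on the board:** hefting gave tin_a about 0.25 kg and tin_c about 0.38 kg. Both stand upright on the board, let go, with their tops at 117 mm.
- **Held tin:** tin_b is the heaviest at about 0.74 kg. It is gripped with 50 N and held still and upright, its underside at about 0.18 m, clear above the other two.
- **Bystanders:** the brush and both shoe trees look unmoved in the pictures. I did not measure their final positions precisely.

One move call was refused because I miscounted a row; nothing moved, and I resent it. No other check failed or disagreed.

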